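# Seat a separation column and run down its clamp's wing nut

### The arm

A 6-joint arm with a two-finger parallel gripper is mounted at the origin on a cart in front of the work surface, level with it; the furniture and walls round the work are solid. World frame = base frame: x ahead of the robot, y to its left, z up, the work surface at z = 0. Lengths are in m, angles in rad, forces in N, time in s.
With the tool pointing down it reaches from about 0.3 to 0.75 m from the base axis. Payload 8.5 kg.
Tool frame: the origin (TCP) lies midway between the tips of the shut fingers; the grasp point (between the pads) lies 19 mm behind it; z points along the fingers, x is the direction in which the jaws open and shut, and the axes are right-handed (so a half turn about z gives the same grasp; the last joint's range is limited). The gripper opens to 85 mm and grips with 20 to 120 N. Pads are 22 mm wide; open, the fingers measure 114 mm over their backs; the gripper's body (76 mm by 85 mm) begins 54 mm behind the grasp point. The pads swing forward as they close: fully open they stand 13 mm farther back than shut.
Start: joints at [1.024, 0.381, 1.297, -0, 1.464, -0.215], TCP at [0.179, 0.52, 0.231] pointing down, gripper open.
Joint ranges: [-3.11, 3.11], [-0.89, 2.33], [0.22, 2.48], [-1.42, 4.56], [0.17, 2.85], [-2.88, 2.88]. Speed limits (rad/s): [2.39, 2.39, 3.14, 3.14, 3.14, 3.14].

### API

Orientations are given as a unit quaternion [x, y, z, w].
In Python, from rig import robot, snapshot, camera_info, order gives the robot as it stands. The module is installed in compiled form; this text tells all that it offers.
- The arm moves only by the tool step_arm, never from a script. Its argument "series" is one flat list of numbers, 7 for each row, row after row: the turn, a rotation vector about the tool's x, y, z in rad, then the shift along the tool's x, y, z in m, then the finger opening in m, from 0 to 0.0854. In form: [wx, wy, wz, x, y, z, fingers, wx, wy, wz, x, y, z, fingers, ...]. A call has 1 to 8 rows; each row shifts and turns the commanded pose from where the row before left it, along the tool's axes as they then stand; what a row does not reach is not made up. A row lasts 1/8 s, in which the tool goes at most 62.5 mm and 10.7 degrees, less where a joint would pass 70% of its speed; a pose out of reach is approached as far as the arm can. A call with a gripper value outside its range is refused whole. The fingers move at their own pace and stop on an object; the grip force is fixed at half the most. Time passes only in rows, so rows that do not move let the fingers close. It gives the time, the measured TCP pose, the force and the opening at its end, in the units of the state.
- robot.state(): the state, without advancing time (a new reading comes with each control period).
- snapshot(name): name is "side" or "top" or "wrist"; returns the picture (384x512x3 uint8, red, green, blue); there is no depth.
- camera_info(name): a dict with "fx", "fy", "cx", "cy" (pixels), "k1" (the pictures are not rectified: a ray, as slopes to the right and down, at radius r is drawn at 1 + k1 r^2 times it, then the intrinsics apply), "rvec" (rotation vector, rad) and "tvec" (3), from world to camera coordinates, as OpenCV has them. Camera axes: x right, y down, z forward; pixel columns grow to the right and rows downward; lengths in m; the calibration is good to about 2 mm. A picture is of the moment at which its call begins: read the wrist's pose just before it. camera_info takes no time and is no camera call; for the wrist camera it gives the pose at the moment of the call.
- order.close_job(): hands the job in, once; it reports no verdict.
The state is a dict: "time_s": time; "q": joint angles; "qvel": joint speeds; "joint_efforts": joint torques, N m; "tool_pos": TCP position; "orientation": TCP orientation; "contact_force": force on the tool from outside, world axes, zero at the start; "torque": the same for the moment, N m; "finger_gap": finger opening in m.
Only numpy, scipy, OpenCV 4.12 (cv2) and the standard library are available. Lean on these libraries where they do the work, as an engineer would, in place of code of your own. Each camera call takes 0.05 s, during which the arm holds its last target. There are 200 camera calls.

### The job

The steel column in the bench clamp has slid back: push its protruding end with the fingertips until the column is fully home against the end stop. Then tighten the clamp's loose wing nut finger-tight by pushing its wings round clockwise, seen from above, with repeated fingertip strokes until it stops. Do not grip, lift or force anything, leave the other things on the bench alone, and finish clear of the clamp.

Things in the scene. Friction and masses are not known exactly. Their poses are not given: they have to be found in the camera images.
- clamp: Column clamp of grey-painted plate and metal parts, fixed to the worktop. Origin: on the wing nut's vertical axis, at the base's underside; z up. In its frame (mm): base plate x -43 to 67, y -100 to 75, top at z = 10. An open channel for the column runs along y at x = 22 between two rails (tops at z = 19.5); the column goes in toward +y. A flat bar (x -16 to 56, y -11 to 11) crosses over it, under the nut.
- post_top (a point): Top of the bar's guide post, 80 mm above the worktop, at x = 46, y = 0 mm in the clamp's frame. The post is 12 mm thick, its cap 16 mm wide. The wings pass it freely, but it keeps a finger from going all the way round the nut.
- wing_nut (a joint): Angle of the steel wing nut (rad), growing as it is tightened (clockwise from above). Starts at 0 to 2.5, is tight at 9.0 against a slightly springy stop: about 1 to 1.5 turns. At angle q its two equal wings point along -q and pi - q, counted anticlockwise from the clamp's +x axis. Light friction of 0.03 N m (about 1.3 N at a wing); it stays where it is left.
- hub_top (a point): Top of the nut's round hub, on its axis; hub 24 mm wide, on the bar. The nut goes down 3 mm a turn; heights above the worktop go from angle 0 to tight (mm): bar top 38 to 34, hub top 50 to 46, wings' widest part 58 to 54, wings' top 68 to 64. The stud's end in the hub stays at 50.
- wing_tip (a point): Outer end of one of the nut's two equal wings, at its widest height. Wings are upright rounded plates 7 mm thick, reaching 33 mm from the axis (66 mm span). This wing points along -q in the clamp's frame, q being the nut's angle.
- column: Loose steel separation column lying in the channel, 124 mm long along its own y (= the clamp's y), 10 mm tube with hexagonal ends 17 mm wide and 15 mm high, about 110 g. Origin: middle of its length, at its underside (10 mm above the worktop). Starts 18 to 32 mm short of the stop; home is y = 7 mm in the clamp's frame.
- column_end (a point): Centre of the column's outer (-y) end face, the one to push, 17.5 mm above the worktop. At the start it sticks out past the rails' ends (clamp's y -84 to -70 mm; rails end at -50); at home it is at y = -52 mm. The fingertip pushes it over the base plate, so it must stay above the plate's 10 mm.
- stop_face (a point): Centre of the end stop's face on which the column's +y end comes to rest; it looks along the clamp's -y. The stop is 34 mm wide, its top 31.5 mm above the worktop.
- seal_jar: Small plastic screw-lid jar, 44 mm wide, 42 mm high, to the left of the clamp; leave it alone. Origin under its centre.
- beaker: Glass beaker, 55 x 60 mm, 71 mm high, to the right of the clamp; leave it alone. Origin under its centre.
- screwdriver: Small screwdriver, 164 x 18 mm, lying to the right of the clamp; leave it alone. Origin at its middle, underside.

How it is judged:
On the way, in this order (a step that is already met when the one before it is completed fails the run):
1. the column is pushed home, within 3 mm of the end stop (y of column in the frame of clamp above 0.004 m and z of column in the frame of clamp below 0.014 m), for 0.2 s.
2. the wing nut is turned clockwise to within 0.3 rad of tight (all of step 1 and value of joint wing_nut above 8.7 rad), for 0.2 s.
At the end, for the whole second after the job is handed in: The column lies in its channel within 3 mm of the end stop, the wing nut is within 0.3 rad (17 degrees) of fully tight (above 8.7 of 9.0 rad), and both are at rest (all of step 2 and velocity of joint wing_nut between -0.1 and 0.1 rad/s and linear speed of column below 0.01 m/s); the robot touches nothing.
It fails at once if the column is lifted more than 8 mm off the clamp's channel (z of column in the frame of clamp above 0.018 m).
It fails at once if the wing nut is gripped or forced (more than 35 N of finger contact) (contact force between the fingers and wing_nut above 35 N).
It fails at once if the column is gripped or forced (more than 35 N of finger contact) (contact force between the fingers and column above 35 N).
It fails at once if the jar, the beaker or the screwdriver is moved more than 20 mm (distance of any of seal_jar, beaker, screwdriver from where it was at the start of the episode above 0.02 m).
It also fails if it takes over 64 s, if anything falls off the work surface, if the arm or the gripper's body presses on something with over 40 N, if the wrist force passes 120 N, or if a joint passes its speed limit or range.

## Working session

There is one attempt and no reset: what is moved stays moved. The work goes in short steps, Python scripts to look and compute and a tool call to move; the robot and the scene stay as the last step left them, time stands still between calls to the robot, and variables do not carry over. Pictures are saved under pics/ and viewed, about 8 in all and at most 12, crops included, and the job is handed in when it is done.

Besides the shell and the picture viewer there is one more tool, called after "Emit:" by a JSON object that holds its "api" and its "payload". step_arm: Moves the arm, as the interface text tells. Its arguments: {"type":"object","properties":{"series":{"type":"array","items":{"type":"number"}}},"required":["series"]}

```bash
mkdir -p pics
cat > h.py <<'E'
import numpy as np, cv2
from rig import robot, snapshot, camera_info, order
from scipy.spatial.transform import Rotation as R
def cam(n):
    c=camera_info(n); return c,cv2.Rodrigues(np.array(c['rvec'],float))[0],np.array(c['tvec'],float)
def ray(n,u,v,c=None):
    c,Rm,t=c or cam(n)
    x,y=(u-c['cx'])/c['fx'],(v-c['cy'])/c['fy']; rd=np.hypot(x,y); r=rd
    for _ in range(20): r=rd/(1+c['k1']*r*r)
    s=r/rd if rd>0 else 1
    return -Rm.T@t, Rm.T@np.array([x*s,y*s,1])
def onz(n,u,v,z,c=None):
    o,d=ray(n,u,v,c); return (o+d*(z-o[2])/d[2])[:3]
def proj(n,P,c=None):
    c,Rm,t=c or cam(n); p=Rm@np.array(P)+t; x,y=p[:2]/p[2]; f=1+c['k1']*(x*x+y*y)
    return c['fx']*x*f+c['cx'],c['fy']*y*f+c['cy']
def save(n,f):
    im=snapshot(n); cv2.imwrite('pics/'+f,im[:,:,::-1]); return im
E
python3 - <<'E'
from h import *
save('top','top0.png');save('side','side0.png')
for n in('top','side'):
    c,Rm,t=cam(n);print(n,c,-Rm.T@t)
print(robot.state())
E
```

```text
top {'fx': 385.72363138546166, 'fy': 385.72363138546166, 'cx': 263.21750045591557, 'cy': 193.28469366213284, 'k1': -0.08016061080533833, 'rvec': array([ 2.0352198 , -2.15804023,  0.25271262]), 'tvec': array([0.00286106, 0.5286107 , 0.94343492])} [ 0.29244227 -0.01773163  1.04099473]
side {'fx': 476.0025202498337, 'fy': 476.0025202498337, 'cx': 248.97747250877268, 'cy': 186.43565152771689, 'k1': -0.025253132075130066, 'rvec': array([ 2.26273598, -0.16125112,  0.07549818]), 'tvec': array([-0.52947576,  0.07917968,  1.25151567])} [ 0.3950529  -0.97508094  0.86374523]
{'time_s': 0.1, 'q': array([ 1.02366730e+00,  3.81117575e-01,  1.29813238e+00, -1.58030488e-05,
        1.46359081e+00, -2.15313830e-01]), 'qvel': array([ 0.00221545, -0.00235911, -0.00250455,  0.00065143, -0.00115397,
       -0.00159083]), 'joint_efforts': array([ 5.07102348e-03, -4.49219656e+01, -2.31659943e+01, -1.04607898e-04,
        3.59672988e-03, -2.61071847e-05]), 'tool_pos': array([0.17904811, 0.5197759 , 0.23079719]), 'orientation': array([ 8.14173698e-01,  5.80621047e-01, -5.70681217e-04,  2.52638854e-04]), 'contact_force': array([-0.55348497,  0.19462772, -0.0346868 ]), 'torque': array([ 0.00117219, -0.04207304, -0.03607135]), 'finger_gap': 0.08559926273158887}
```

View pics/top0.png

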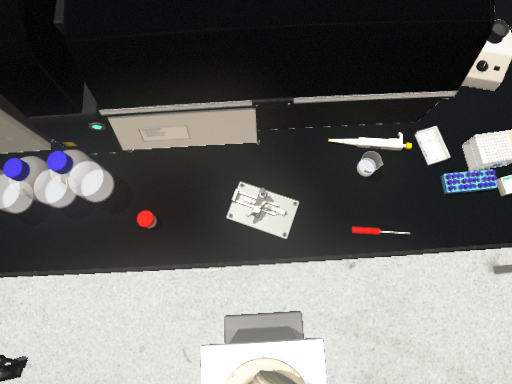

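View pics/side0.png

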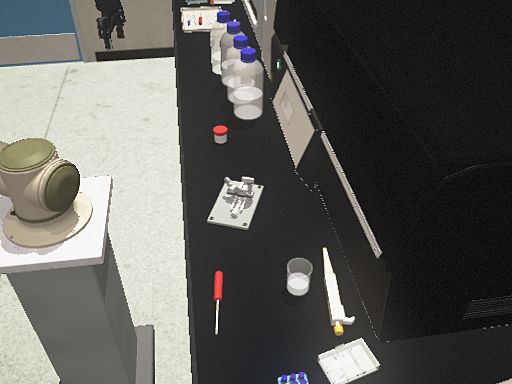

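The top view shows the clamp at about (262,209), the jar at (147,219), the beaker at (369,163) and the screwdriver at (380,231). Next I'll take enlarged crops and fit the base plate.

Run:
```python
from h import *
im=cv2.imread('pics/top0.png'); g=cv2.cvtColor(im,cv2.COLOR_BGR2GRAY)
m=np.zeros_like(g); m[172:245,218:305]=(g[172:245,218:305]>70)
cs,_=cv2.findContours(m,cv2.RETR_EXTERNAL,cv2.CHAIN_APPROX_NONE)
c=max(cs,key=cv2.contourArea); ct=cam('top')
P=np.array([onz('top',u,v,.01,ct)[:2] for u,v in c[:,0,:].astype(float)])
r=cv2.minAreaRect((P*1000).astype(np.float32)); print(r); print(cv2.boxPoints(r))
a=cv2.resize(im[174:244,222:304],None,fx=8,fy=8,interpolation=cv2.INTER_CUBIC)[:560]
s=cv2.imread('pics/side0.png')[168:234,200:272]
b=cv2.resize(s,None,fx=8,fy=8,interpolation=cv2.INTER_CUBIC)
cv2.imwrite('pics/c1.png',a);cv2.imwrite('pics/c2.png',b)
```

```text
((498.23748779296875, -22.925323486328125), (180.1283721923828, 115.6702880859375), 67.09941101074219)
[[ 409.91382   -83.38519 ]
 [ 516.46716  -128.39636 ]
 [ 586.56116    37.534546]
 [ 480.0078     82.545715]]
```

View pics/c1.png

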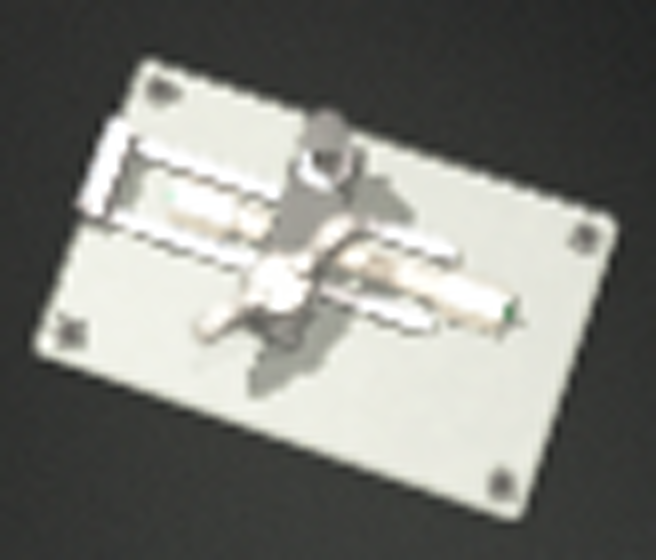

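View pics/c2.png

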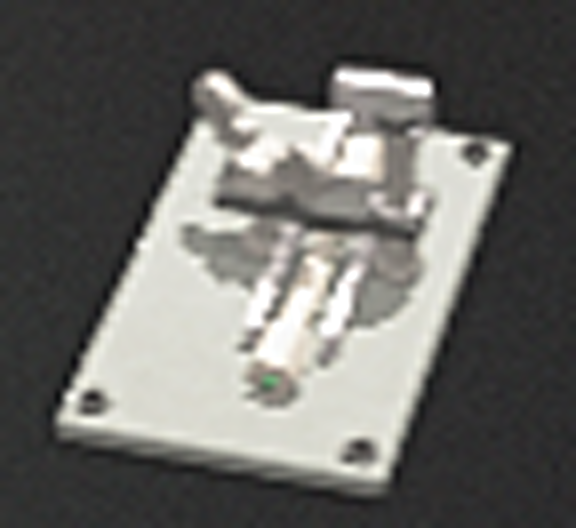

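The crops show the plate corners, the hub at (280,283) with wings toward (205,330) and (352,222), the post cap at (325,155) and the column end at (515,312). In the side crop the column end is at (272,383). I'll compute poses from these.

Run:
```python
from h import *
ct=cam('top');cs=cam('side')
T=lambda x,y:((x+.5)/8-.5+222,(y+.5)/8-.5+174)
S=lambda x,y:((x+.5)/8-.5+200,(y+.5)/8-.5+168)
M=np.array([[-43,75],[67,75],[67,-100],[-43,-100]])/1000.
def fit(A,B):
    a,b=A-A.mean(0),B-B.mean(0); th=np.arctan2((a[:,0]*b[:,1]-a[:,1]*b[:,0]).sum(),(a*b).sum())
    Q=np.array([[np.cos(th),-np.sin(th)],[np.sin(th),np.cos(th)]]); o=B.mean(0)-Q@A.mean(0)
    print('yaw',np.degrees(th),'o',o,'res mm',1000*(A@Q.T+o-B).round(4).T); return th,Q,o
W=np.array([onz('top',*T(x,y),.01,ct)[:2] for x,y in[(38,354),(146,58),(618,215),(522,522)]])
th,Q,o=fit(M,W)
W2=np.array([onz('side',*S(x,y),.01,cs)[:2] for x,y in[(512,148),(385,490),(58,428)]])
fit(M[[1,2,3]],W2)
cl=lambda p:(Q.T@(p[:2]-o)*1000).round(1)
for n,x,y,z in[('tipA',205,330,.056),('tipB',352,222,.056),('hub',280,283,.05),('post',325,152,.08),('end',516,313,.0175),('endtop',495,298,.025)]:
    print(n,cl(onz('top',*T(x,y),z,ct)))
for n,x,y,z in[('sEnd',272,383,.0175),('stipA',215,85,.056),('spost',385,80,.08)]:
    print(n,cl(onz('side',*S(x,y),z,cs)))
def tri(a,b):
    (o1,d1),(o2,d2)=ray('top',*T(*a),ct),ray('side',*S(*b),cs)
    k=np.linalg.lstsq(np.c_[d1,-d2],o2-o1,rcond=None)[0]; p,q=o1+k[0]*d1,o2+k[1]*d2
    return (p+q)/2,np.linalg.norm(p-q)
for a,b in[((516,313),(272,383)),((205,330),(212,90))]: p,e=tri(a,b);print(p,e,cl(p))
for n,c,z in[('jar',(147,219),.042),('beaker',(369,163),.03),('sd0',(352,231),.01),('sd1',(410,233),.01)]: print(n,onz('top',*c,z,ct))
print(cam('wrist'), R.from_quat(robot.state()['orientation']).as_matrix())
```

```text
yaw -22.24526448426988 o [ 0.48975543 -0.008853  ] res mm [[ 0.2  0.3 -0.8  0.4]
 [ 1.6  1.1 -2.  -0.7]]
yaw -22.814197447829333 o [ 0.49035369 -0.01154473] res mm [[ 0.6  0.3 -0.9]
 [ 0.5 -0.2 -0.3]]
tipA [-23.7  17.9]
tipB [ 25.7 -15.6]
hub [-0.   0.5]
post [39.6 -1.7]
end [ 21.8 -75.4]
endtop [ 22.9 -67.3]
sEnd [ 21.7 -71.8]
stipA [-24.4  25.4]
spost [38.  13.1]
[ 0.48163629 -0.08671231  0.02033689] 0.0015144846570863144 [ 22.  -75.1]
[0.47454719 0.01659617 0.05969071] 0.001189324403486617 [-23.7  17.8]
jar [0.48115017 0.28260908 0.042     ]
beaker [ 0.60447676 -0.32529874  0.03      ]
sd0 [ 0.4219943  -0.26161741  0.01      ]
sd1 [ 0.40645132 -0.41974594  0.01      ]
({'fx': 309.8089088797261, 'fy': 309.8089088797261, 'cx': 257.2695717432457, 'cy': 187.95339570089916, 'k1': 0.02861761002955911, 'rvec': array([-2.35376414, -1.67951581, -0.24570948]), 'tvec': array([-0.55079437, -0.03879348,  0.3796803 ])}, array([[ 0.32552843,  0.94553019, -0.00197755],
       [ 0.90533736, -0.3110861 ,  0.28911884],
       [ 0.27275541, -0.09590675, -0.95729117]]), array([-0.55079437, -0.03879348,  0.3796803 ])) [[ 3.25757747e-01  9.45453058e-01 -6.35892402e-04]
 [ 9.45452482e-01 -3.25758271e-01 -1.07408287e-03]
 [-1.22264215e-03 -2.51315233e-04 -9.99999221e-01]]
```

Emit:
{"api": "step_arm", "payload": {"series": [0, 0, 0.18, 0, 0, 0, 0, 0, 0, 0.18, 0, 0, 0, 0, 0, 0, 0.18, 0, 0, 0, 0, 0, 0, 0.18, 0, 0, 0, 0, 0, 0, 0.18, 0, 0, 0, 0, 0, 0, 0.18, 0, 0, 0, 0, 0, 0, 0.18, 0, 0, 0, 0, 0, 0, 0.18, 0, 0, 0, 0]}}

```text
time_s: 1.1
tool_pos: [0.1791, 0.5198, 0.2309]
orientation: [0.995, -0.103, -0.0, 0.0]
contact_force: [0.2, 1.0, -0.2]
finger_gap: -0.0
```

Emit:
{"api": "step_arm", "payload": {"series": [0, 0, 0.19, 0, 0, 0, 0, 0, 0, 0, 0.036, 0.034, 0, 0, 0, 0, 0, 0.036, 0.034, 0, 0, 0, 0, 0, 0.036, 0.034, 0, 0, 0, 0, 0, 0.036, 0.034, 0, 0, 0, 0, 0, 0.036, 0.034, 0, 0, 0, 0, 0, 0.036, 0.034, 0, 0, 0, 0, 0, 0.036, 0.034, 0, 0]}}

```text
time_s: 2.1
tool_pos: [0.3225, 0.2028, 0.2313]
orientation: [0.981, -0.193, -0.0, 0.0]
contact_force: [1.3, 0.8, -0.3]
finger_gap: 0.0002
```

```bash
cat >> h.py <<'E'
YAW=np.radians(-22.5); O=np.array([.490,-.0102])
def where(*targets):
    "print clamp-frame TCP (mm), tool angle relative to clamp, and tool-axes shift to each clamp target (mm)"
    s=robot.state(); Rt=R.from_quat(s['orientation']).as_matrix(); p=np.array(s['tool_pos'])
    Qc=R.from_euler('z',YAW).as_matrix(); o3=np.r_[O,0]
    print('t',s['time_s'],'clamp',(1000*Qc.T@(p-o3)).round(1),'jaw deg',np.degrees(np.arctan2(*(Qc.T@Rt[:,0])[[1,0]])).round(2),'zaxis',Rt[:,2].round(4),'F',np.round(Qc.T@s['contact_force'],1),'gap',round(s['finger_gap'],4))
    for t in targets: print(t,'shift',(Rt.T@(Qc@(np.array(t)/1000)+o3-p)).round(4))
E
python3 -c "
from h import *
where((22,-105,150),(22,-105,16))"
```

```text
t 2.1 clamp [-236.3  132.6  231.3] jaw deg 0.25 zaxis [-1.e-04 -0.e+00 -1.e+00] F [ 0.9  1.3 -0.3] gap 0.0002
(22, -105, 150) shift [0.2572 0.2388 0.0813]
(22, -105, 16) shift [0.2572 0.2388 0.2153]
```

Emit:
{"api": "step_arm", "payload": {"series": [0, 0, 0, 0.043, 0.04, 0, 0, 0, 0, 0, 0.043, 0.04, 0, 0, 0, 0, 0, 0.043, 0.04, 0, 0, 0, 0, 0, 0.043, 0.04, 0, 0, 0, 0, 0, 0.043, 0.04, 0, 0, 0, 0, 0, 0.042, 0.039, 0.02, 0, 0, 0, 0, 0, 0, 0.06, 0, 0, 0, 0, 0, 0, 0, 0]}}

```text
time_s: 3.1
tool_pos: [0.4675, -0.1136, 0.1484]
orientation: [0.981, -0.193, -0.004, -0.001]
contact_force: [-0.4, -0.6, 0.8]
finger_gap: 0.0
```

```bash
python3 -c "
from h import *
where((22,-105,16))
c=cam('wrist'); im=save('wrist','w1.png'); q=R.from_euler('z',YAW).as_matrix()
for P in [(22,-75,17.5),(-43,-100,10),(67,-100,10)]: print(P,np.round(proj('wrist',q@(np.array(P)/1000)+np.r_[O,0],c),1))
"
```

```text
t 3.1 clamp [  18.8 -104.1  148.4] jaw deg 0.19 zaxis [-0.008   0.0043 -1.    ] F [-0.1 -0.7  0.8] gap 0.0
(22, -105, 16) shift [0.0044 0.001  0.1324]
(22, -75, 17.5) [261.3 148.5]
(-43, -100, 10) [191.6 173.4]
(67, -100, 10) [309.3 174.1]
```

View pics/w1.png

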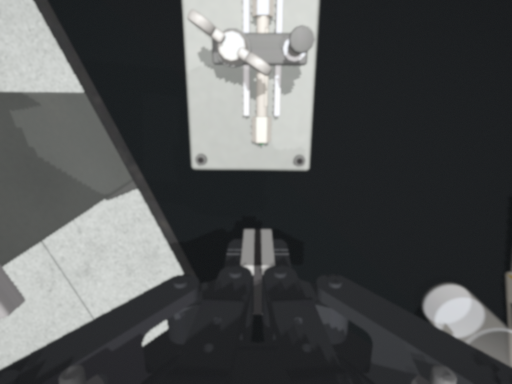

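The wrist view shows the clamp upright: plate corners at (192,170) and (310,170), column end at (261,144), nut at (231,45). This agrees with prediction to about 3 px (≈3 mm along y). Now descend.

Emit:
{"api": "step_arm", "payload": {"series": [0, 0, 0, 0.004, 0, 0.04, 0, 0, 0, 0, 0, 0, 0.04, 0, 0, 0, 0, 0, 0, 0.03, 0, 0, 0, 0, 0, 0, 0.016, 0, 0, 0, 0, 0, 0, 0.005, 0, 0, 0, 0, 0, 0, 0, 0, 0, 0, 0, 0, 0, 0, 0]}}

```text
time_s: 4.03
tool_pos: [0.4739, -0.116, 0.0215]
orientation: [0.981, -0.193, 0.001, 0.0]
contact_force: [0.6, -0.1, -0.4]
finger_gap: -0.0
```

```bash
python3 -c "
from h import *
where((22,-63,16))"
```

```text
t 4.025 clamp [  25.6 -103.9   21.5] jaw deg 0.26 zaxis [ 0.002  -0.0011 -1.    ] F [ 0.6  0.1 -0.4] gap -0.0
(22, -63, 16) shift [-0.0034 -0.0409  0.0055]
```

Emit:
{"api": "step_arm", "payload": {"series": [0, 0, 0, -0.003, 0, 0.005, 0, 0, 0, 0, 0, -0.005, 0, 0, 0, 0, 0, 0, -0.005, 0, 0, 0, 0, 0, 0, -0.005, 0, 0, 0, 0, 0, 0, -0.005, 0, 0, 0, 0, 0, 0, -0.004, 0, 0, 0, 0, 0, 0, -0.004, 0, 0, 0, 0, 0, 0, -0.004, 0, 0]}}

```text
time_s: 5.03
tool_pos: [0.4827, -0.0849, 0.0153]
orientation: [0.981, -0.193, -0.0, 0.0]
contact_force: [-0.4, -0.8, -0.5]
finger_gap: 0.0
```

Emit:
{"api": "step_arm", "payload": {"series": [0, 0, 0, 0, -0.002, 0, 0, 0, 0, 0, 0, -0.002, 0, 0, 0, 0, 0, 0, -0.002, 0, 0]}}

```text
time_s: 5.4
tool_pos: [0.4849, -0.0794, 0.0153]
orientation: [0.981, -0.193, -0.0, 0.0]
contact_force: [0.0, -0.4, -0.2]
finger_gap: -0.0001
```

```bash
python3 -c "
from h import *
where((22,-63,16))"
```

```text
t 5.4 clamp [ 21.8 -65.9  15.3] jaw deg 0.24 zaxis [-0. -0. -1.] F [ 0.2 -0.4 -0.2] gap -0.0001
(22, -63, 16) shift [ 0.0002 -0.0029 -0.0007]
```

Emit:
{"api": "step_arm", "payload": {"series": [0, 0, 0, 0, -0.001, 0, 0, 0, 0, 0, 0, -0.001, 0, 0, 0, 0, 0, 0, -0.001, 0, 0, 0, 0, 0, 0, -0.001, 0, 0]}}

```text
time_s: 5.9
tool_pos: [0.4864, -0.0758, 0.0153]
orientation: [0.981, -0.193, -0.0, 0.0]
contact_force: [-0.2, -1.2, 1.7]
finger_gap: -0.0003
```

Emit:
{"api": "step_arm", "payload": {"series": [0, 0, 0, 0, -0.001, 0, 0, 0, 0, 0, 0, 0, 0, 0]}}

```text
time_s: 6.15
tool_pos: [0.4868, -0.0748, 0.0153]
orientation: [0.981, -0.193, 0.0, -0.0]
contact_force: [0.3, -0.6, 0.1]
finger_gap: -0.0002
```

Emit:
{"api": "step_arm", "payload": {"series": [0, 0, 0, 0, -0.001, 0, 0, 0, 0, 0, 0, -0.001, 0, 0, 0, 0, 0, 0, 0, 0, 0]}}

```text
time_s: 6.52
tool_pos: [0.4869, -0.0745, 0.0153]
orientation: [0.981, -0.193, -0.0, 0.001]
contact_force: [-5.6, -12.4, 1.4]
finger_gap: -0.0002
```

```bash
python3 -c "
from h import *
where((22,-63,16))
save('wrist','w2.png')"
```

```text
t 6.525 clamp [ 21.8 -60.6  15.3] jaw deg 0.28 zaxis [-0.0014 -0.0026 -1.    ] F [ -0.4 -13.6   1.4] gap -0.0002
(22, -63, 16) shift [ 0.0002  0.0024 -0.0007]
```

View pics/w2.png

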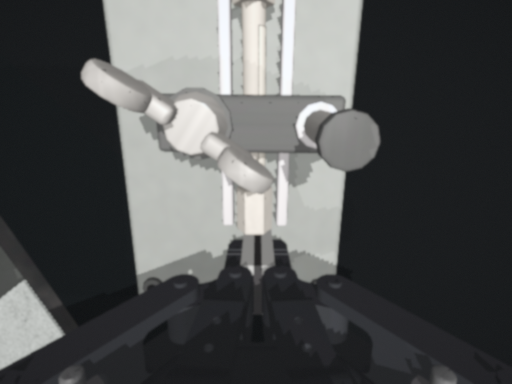

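The view shows the column's hex end at (256,236), just past the rail ends (v≈225). The contact force is now 13.6 N against the stop, so the column is home. Back off, raise, and rotate the jaw.

Emit:
{"api": "step_arm", "payload": {"series": [0, 0, 0, 0, 0.01, 0, 0, 0, 0, 0, 0, 0.01, 0, 0, 0, 0, 0, 0, 0, -0.05, 0, 0, 0, 0, 0, 0, -0.06, 0, 0, 0, -0.174, 0, 0, 0, 0, 0, 0, -0.174, 0, 0, 0, 0, 0, 0, -0.174, 0, 0, 0, 0, 0, 0, -0.174, 0, 0, 0, 0]}}

```text
time_s: 7.58
tool_pos: [0.4797, -0.0917, 0.1253]
orientation: [0.988, 0.156, 0.0, -0.0]
contact_force: [0.4, -0.1, -0.5]
finger_gap: -0.0
```

Emit:
{"api": "step_arm", "payload": {"series": [0, 0, -0.174, 0, 0, 0, 0, 0, 0, -0.174, 0, 0, 0, 0, 0, 0, -0.174, 0, 0, 0, 0, 0, 0, -0.174, 0, 0, 0, 0, 0, 0, -0.174, 0, 0, 0, 0, 0, 0, 0, 0, 0, 0, 0]}}

```text
time_s: 8.32
tool_pos: [0.4797, -0.0917, 0.1253]
orientation: [0.832, 0.555, 0.0, -0.0]
contact_force: [0.7, -0.8, -0.5]
finger_gap: 0.0004
```

```bash
sed -i 's/O=np.array.*/O=np.array([.4909,-.0080])/' h.py; python3 -c "
from h import *
where((-30,-11,100),(-28,-10,54))
c=cam('wrist'); im=save('wrist','w3.png'); q=R.from_euler('z',YAW).as_matrix()
for P in [(0,0,50),(46,0,80),(22,-52,25),(-27.4,18.5,56),(27.4,-18.5,56)]: print(P,np.round(proj('wrist',q@(np.array(P)/1000)+np.r_[O,0],c),1))
"
```

```text
t 8.325 clamp [ 21.7 -81.6 125.3] jaw deg 89.86 zaxis [-1.e-04  3.e-04 -1.e+00] F [ 0.9 -0.5 -0.5] gap 0.0004
(-30, -11, 100) shift [ 0.0704 -0.0519  0.0253]
(-28, -10, 54) shift [ 0.0714 -0.0499  0.0713]
(0, 0, 50) [368.6 168. ]
(46, 0, 80) [377.2 245.4]
(22, -52, 25) [291.5 187.5]
(-27.4, 18.5, 56) [403.7 130.1]
(27.4, -18.5, 56) [342.  206.8]
```

View pics/w3.png

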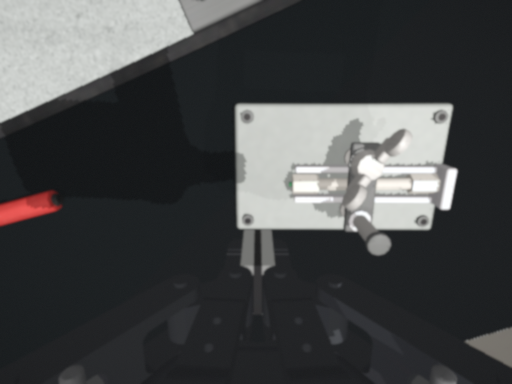

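Predictions match: hub at (369,167), post cap at (378,244), wings at (403,135) and (350,207). Go to the start of stroke 1.

Emit:
{"api": "step_arm", "payload": {"series": [0, 0, 0, 0.036, -0.025, 0, 0, 0, 0, 0, 0.035, -0.025, 0, 0, 0, 0, 0, 0, 0, 0.04, 0, 0, 0, 0, 0, 0, 0.03, 0, 0, 0, 0, 0, 0, 0, 0, 0, 0, 0, 0, 0, 0, 0]}}

```text
time_s: 9.12
tool_pos: [0.4615, -0.007, 0.0563]
orientation: [0.832, 0.555, 0.0, 0.001]
contact_force: [0.4, 0.1, 0.2]
finger_gap: -0.0002
```

```bash
python3 -c "
from h import *
where((-28.2,-10.3,55))"
```

```text
t 9.125 clamp [-27.5 -10.3  56.3] jaw deg 89.87 zaxis [ 1.4e-03 -3.0e-04 -1.0e+00] F [0.3 0.2 0.2] gap -0.0002
(-28.2, -10.3, 55) shift [ 0.     -0.0007  0.0013]
```

Emit:
{"api": "step_arm", "payload": {"series": [0, 0, 0, 0.006, -0.002, 0, 0, 0, 0, 0, 0.0063, 0, 0, 0, 0, 0, 0, 0.0062, 0.0011, 0, 0, 0, 0, 0, 0.0058, 0.0023, 0, 0, 0, 0, 0, 0.0052, 0.0035, 0, 0, 0, 0, 0, 0.0043, 0.0045, 0, 0]}}

```text
time_s: 9.88
tool_pos: [0.4829, 0.0211, 0.0553]
orientation: [0.832, 0.555, -0.0, -0.0]
contact_force: [-0.9, 0.2, 0.0]
finger_gap: 0.0001
```

Emit:
{"api": "step_arm", "payload": {"series": [0, 0, 0, 0.0034, 0.0053, 0, 0, 0, 0, 0, 0.0021, 0.0059, 0, 0, 0, 0, 0, 0.0009, 0.0063, 0, 0, 0, 0, 0, -0.0005, 0.0062, 0, 0, 0, 0, 0, -0.0017, 0.006, 0, 0, 0, 0, 0, 0, 0, 0, 0]}}

```text
time_s: 10.62
tool_pos: [0.5123, 0.0129, 0.0554]
orientation: [0.832, 0.555, 0.0, 0.0]
contact_force: [0.1, 1.0, -0.3]
finger_gap: 0.0
```

```bash
python3 -c "
from h import *
where((11.2,27.8,55))
c=cam('wrist'); im=save('wrist','w4.png'); q=R.from_euler('z',YAW).as_matrix()
for P in [(0,0,50)]: print(P,np.round(proj('wrist',q@(np.array(P)/1000)+np.r_[O,0],c),1))
"
```

```text
t 10.625 clamp [11.8 27.5 55.4] jaw deg 89.94 zaxis [ 1.1e-03 -3.0e-04 -1.0e+00] F [-0.3  1.  -0.3] gap 0.0
(11.2, 27.8, 55) shift [ 0.0003 -0.0006  0.0004]
(0, 0, 50) [200.8 218.2]
```

View pics/w4.png

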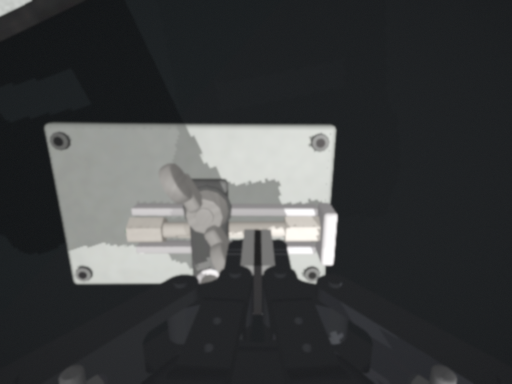

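The view shows the wings turned to about 29°/209° in the clamp frame, with the hub at (204,213). So q≈2.6 and about 365° remain. Second stroke.

Emit:
{"api": "step_arm", "payload": {"series": [0, 0, 0, 0.002, 0, -0.035, 0, 0, 0, 0, -0.01, -0.002, -0.005, 0, 0, 0, 0, -0.05, -0.01, 0, 0, 0, 0, 0, 0, 0, 0.03, 0, 0, 0, 0, 0, 0, 0.011, 0, 0, 0, 0, 0, 0, 0, 0]}}

```text
time_s: 11.42
tool_pos: [0.4781, -0.0354, 0.0538]
orientation: [0.832, 0.555, -0.001, -0.001]
contact_force: [0.9, 0.0, 1.6]
finger_gap: -0.0001
```

```bash
python3 -c "
from h import *
where((0,-30,54))"
```

```text
t 11.425 clamp [ -1.4 -30.3  53.8] jaw deg 89.98 zaxis [-1.6e-03  5.0e-04 -1.0e+00] F [0.8 0.4 1.6] gap -0.0001
(0, -30, 54) shift [ 0.0003  0.0014 -0.0002]
```

Emit:
{"api": "step_arm", "payload": {"series": [0, 0, 0, 0.001, -0.005, 0, 0, 0, 0, 0, 0.0019, -0.006, 0, 0, 0, 0, 0, 0.0031, -0.0054, 0, 0, 0, 0, 0, 0.0042, -0.0047, 0, 0, 0, 0, 0, 0.0051, -0.0037, 0, 0, 0, 0, 0, 0.0047, -0.0022, 0, 0, 0, 0, 0, 0.006, -0.0015, 0, 0, 0, 0, 0, 0.0063, -0.0002, 0, 0]}}

```text
time_s: 12.42
tool_pos: [0.4641, 0.0057, 0.0542]
orientation: [0.832, 0.555, -0.0, -0.0]
contact_force: [-0.5, -1.1, -0.0]
finger_gap: -0.0002
```

```bash
python3 -c "
from h import *
where((-29.9,2.1,54))"
```

```text
t 12.425 clamp [-30.1   2.4  54.2] jaw deg 89.97 zaxis [-7.e-04  2.e-04 -1.e+00] F [-0.  -1.3 -0. ] gap -0.0002
(-29.9, 2.1, 54) shift [-0.0003  0.0002  0.0002]
```

Emit:
{"api": "step_arm", "payload": {"series": [0, 0, 0, 0.0062, 0.0011, 0, 0, 0, 0, 0, 0.0058, 0.0023, 0, 0, 0, 0, 0, 0.0052, 0.0035, 0, 0, 0, 0, 0, 0.0043, 0.0045, 0, 0]}}

```text
time_s: 12.92
tool_pos: [0.4833, 0.021, 0.0543]
orientation: [0.832, 0.555, -0.0, -0.0]
contact_force: [-1.4, -0.4, 1.1]
finger_gap: -0.0005
```

Emit:
{"api": "step_arm", "payload": {"series": [0, 0, 0, 0.0034, 0.0053, 0, 0, 0, 0, 0, 0.0021, 0.0059, 0, 0, 0, 0, 0, 0.0009, 0.0063, 0, 0, 0, 0, 0, -0.0005, 0.0062, 0, 0, 0, 0, 0, -0.0017, 0.006, 0, 0, 0, 0, 0, -0.001, 0.002, 0, 0, 0, 0, 0, 0, 0, 0, 0]}}

```text
time_s: 13.8
tool_pos: [0.5137, 0.0112, 0.0544]
orientation: [0.832, 0.555, 0.0, 0.0]
contact_force: [-0.4, 0.9, 0.5]
finger_gap: 0.0002
```

```bash
python3 -c "
from h import *
where((13,27,54))
c=cam('wrist'); im=save('wrist','w5.png')
"
```

```text
t 13.8 clamp [13.7 26.5 54.4] jaw deg 89.95 zaxis [ 6.e-04 -2.e-04 -1.e+00] F [-0.7  0.7  0.5] gap 0.0002
(13, 27, 54) shift [ 0.0005 -0.0007  0.0004]
```

View pics/w5.png

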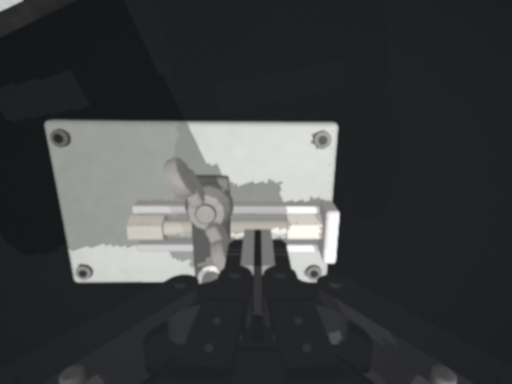

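The nut has turned another half turn: the wings again lie at about 24°, with the stud end now showing in the hub at (205,213). Third stroke.

Emit:
{"api": "step_arm", "payload": {"series": [0, 0, 0, 0.002, 0, -0.035, 0, 0, 0, 0, -0.01, -0.003, -0.005, 0, 0, 0, 0, -0.05, -0.01, 0, 0, 0, 0, 0, 0, 0, 0.03, 0, 0, 0, 0, 0, 0, 0.011, 0, 0, 0, 0, 0, 0, 0, 0]}}

```text
time_s: 14.6
tool_pos: [0.4789, -0.0369, 0.0528]
orientation: [0.832, 0.555, -0.001, -0.001]
contact_force: [0.3, 0.2, -1.2]
finger_gap: -0.0002
```

Emit:
{"api": "step_arm", "payload": {"series": [0, 0, 0, 0.001, -0.006, 0, 0, 0, 0, 0, 0.0019, -0.006, 0, 0, 0, 0, 0, 0.0031, -0.0054, 0, 0, 0, 0, 0, 0.0042, -0.0047, 0, 0, 0, 0, 0, 0.0051, -0.0037, 0, 0, 0, 0, 0, 0.0047, -0.0022, 0, 0, 0, 0, 0, 0.006, -0.0015, 0, 0, 0, 0, 0, 0.0063, -0.0002, 0, 0]}}

```text
time_s: 15.6
tool_pos: [0.464, 0.0046, 0.0532]
orientation: [0.832, 0.555, -0.0, -0.0]
contact_force: [-1.1, -1.8, -0.4]
finger_gap: 0.0001
```

```bash
python3 -c "
from h import *
where((-29.9,2.1,53.5))"
```

```text
t 15.6 clamp [-29.7   1.4  53.2] jaw deg 89.97 zaxis [-8.e-04  2.e-04 -1.e+00] F [-0.3 -2.1 -0.4] gap 0.0001
(-29.9, 2.1, 53.5) shift [ 0.0007 -0.0002 -0.0003]
```

Emit:
{"api": "step_arm", "payload": {"series": [0, 0, 0, 0.0062, 0.0011, 0, 0, 0, 0, 0, 0.0058, 0.0023, 0, 0, 0, 0, 0, 0.0052, 0.0035, 0, 0, 0, 0, 0, 0.0043, 0.0045, 0, 0, 0, 0, 0, 0.0034, 0.0053, 0, 0, 0, 0, 0, 0.0021, 0.0059, 0, 0]}}

```text
time_s: 16.35
tool_pos: [0.4957, 0.0205, 0.0533]
orientation: [0.832, 0.555, -0.0, -0.0]
contact_force: [-2.4, 0.7, 0.5]
finger_gap: -0.0001
```

Emit:
{"api": "step_arm", "payload": {"series": [0, 0, 0, 0.0004, 0.0032, 0, 0, 0, 0, 0, 0.0002, 0.003, 0, 0, 0, 0, 0, 0, 0.003, 0, 0]}}

```text
time_s: 16.73
tool_pos: [0.5042, 0.0173, 0.0533]
orientation: [0.832, 0.555, -0.0, -0.0]
contact_force: [-1.8, 0.2, 0.6]
finger_gap: -0.0
```

```bash
python3 -c "
from h import *
where((5.2,29.5,53.5),(11.2,27.8,53.5))"
```

```text
t 16.725 clamp [ 2.6 28.5 53.3] jaw deg 89.96 zaxis [-2.e-04  1.e-04 -1.e+00] F [-1.8 -0.5  0.6] gap -0.0
(5.2, 29.5, 53.5) shift [ 0.001   0.0026 -0.0002]
(11.2, 27.8, 53.5) shift [-0.0007  0.0086 -0.0002]
```

Emit:
{"api": "step_arm", "payload": {"series": [0, 0, 0, 0, 0.002, 0, 0, 0, 0, 0, -0.0003, 0.002, 0, 0, 0, 0, 0, -0.0005, 0.002, 0, 0]}}

```text
time_s: 17.1
tool_pos: [0.5095, 0.0143, 0.0534]
orientation: [0.832, 0.555, 0.0, 0.0]
contact_force: [-1.0, 1.7, 0.8]
finger_gap: 0.0002
```

Emit:
{"api": "step_arm", "payload": {"series": [0, 0, 0, -0.0005, 0.0015, 0, 0, 0, 0, 0, -0.0005, 0.0015, 0, 0]}}

```text
time_s: 17.35
tool_pos: [0.5119, 0.0122, 0.0534]
orientation: [0.832, 0.555, 0.0, 0.0]
contact_force: [-0.3, 1.5, 0.9]
finger_gap: 0.0002
```

Emit:
{"api": "step_arm", "payload": {"series": [0, 0, 0, -0.0005, 0.001, 0, 0, 0, 0, 0, 0, 0, 0, 0]}}

```text
time_s: 17.6
tool_pos: [0.5126, 0.0114, 0.0534]
orientation: [0.832, 0.555, 0.0, 0.0]
contact_force: [-0.9, 0.1, 0.6]
finger_gap: -0.0001
```

```bash
python3 -c "
from h import *
where((13,27,54))
c=cam('wrist'); im=save('wrist','w6.png')
cv2.imwrite('pics/w6c.png',cv2.resize(im[150:300,120:320,::-1],None,fx=4,fy=4,interpolation=cv2.INTER_CUBIC))
"
```

```text
t 17.6 clamp [12.7 26.2 53.4] jaw deg 89.96 zaxis [ 3.e-04 -1.e-04 -1.e+00] F [-0.8 -0.2  0.6] gap -0.0001
(13, 27, 54) shift [ 0.0008  0.0003 -0.0006]
```

View pics/w6c.png

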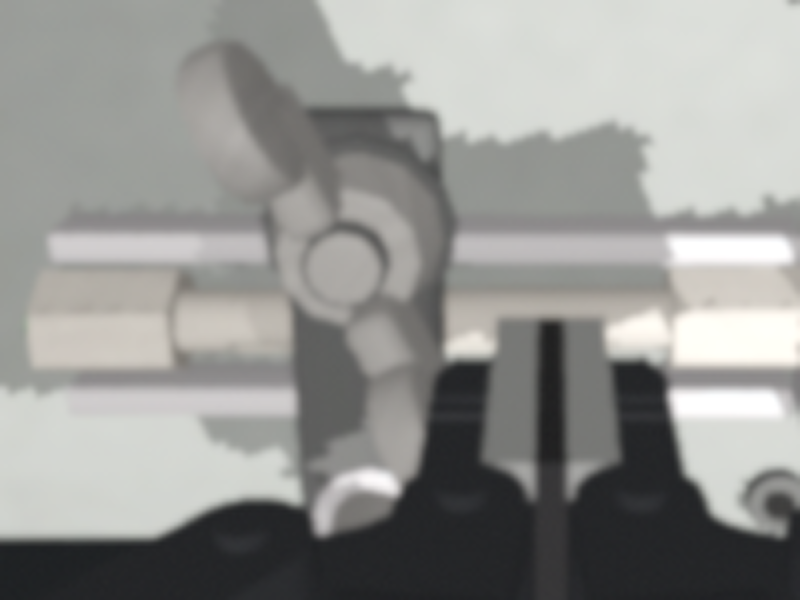

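The wings are now near 26°, with a stop expected at 24°. I'll creep on until the stop is felt.

Emit:
{"api": "step_arm", "payload": {"series": [0, 0, 0, -0.001, 0.001, 0, 0, 0, 0, 0, -0.001, 0.001, 0, 0, 0, 0, 0, 0, 0, 0, 0]}}

```text
time_s: 18.02
tool_pos: [0.5129, 0.0096, 0.0532]
orientation: [0.832, 0.555, -0.0, -0.001]
contact_force: [-2.4, 6.4, 1.6]
finger_gap: -0.0001
```

Emit:
{"api": "step_arm", "payload": {"series": [0, 0, 0, -0.001, 0.001, 0, 0, 0, 0, 0, 0, 0, 0, 0]}}

```text
time_s: 18.27
tool_pos: [0.513, 0.0091, 0.053]
orientation: [0.832, 0.555, -0.0, -0.002]
contact_force: [-2.9, 11.0, 2.0]
finger_gap: -0.0001
```

Emit:
{"api": "step_arm", "payload": {"series": [0, 0, 0, -0.001, 0.001, 0, 0, 0, 0, 0, 0, 0, 0, 0]}}

```text
time_s: 18.52
tool_pos: [0.513, 0.0086, 0.0529]
orientation: [0.832, 0.555, -0.0, -0.003]
contact_force: [-3.9, 15.4, 3.7]
finger_gap: 0.0002
```

The stop is felt: 16 N while the tool barely moves. Back off, raise clear, and verify.

Emit:
{"api": "step_arm", "payload": {"series": [0, 0, 0, 0.005, -0.002, 0, 0, 0, 0, 0, 0.006, -0.002, 0, 0, 0, 0, 0, 0, 0, -0.04, 0, 0, 0, 0, 0, 0, -0.05, 0, 0, 0, 0, 0, -0.03, -0.05, 0, 0, 0, 0, -0.04, -0.04, 0, 0, 0, 0, 0, -0.04, -0.03, 0, 0, 0, 0, 0, 0, 0, 0, 0]}}

```text
time_s: 19.52
tool_pos: [0.3904, -0.0184, 0.1938]
orientation: [0.832, 0.554, 0.0, 0.0]
contact_force: [0.6, 0.2, 0.3]
finger_gap: 0.0001
```

```bash
python3 -c "
from h import *
where()
im=save('top','t2.png');w=save('wrist','w7.png')
a=cv2.resize(im[174:244,222:304,::-1],(400,341),interpolation=cv2.INTER_CUBIC)
b=cv2.resize(w[:,:,::-1],(400,300)); cv2.imwrite('pics/f.png',np.vstack([a[:300],b]))
"
```

```text
t 19.525 clamp [-88.8 -48.1 193.8] jaw deg 89.82 zaxis [ 6.e-04 -8.e-04 -1.e+00] F [0.5 0.4 0.3] gap 0.0001
```

View pics/f.png

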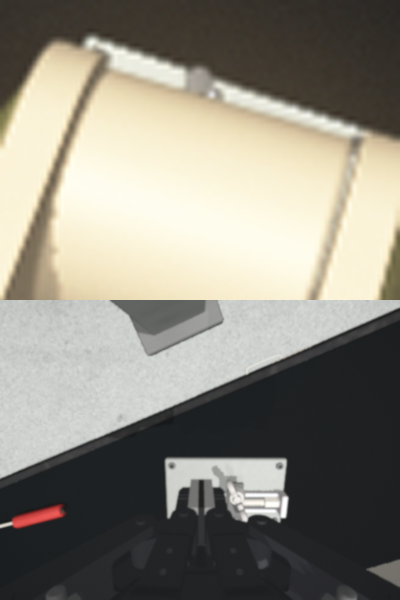

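The top view is blocked by the arm, so I'll move to the pose that gave a clear wrist view for the last check.

Emit:
{"api": "step_arm", "payload": {"series": [0, 0, 0, -0.03, 0.03, 0, 0, 0, 0, 0, -0.03, 0.03, 0, 0, 0, 0, 0, -0.02, 0.03, 0, 0, 0, 0, 0, 0, 0.02, 0.02, 0, 0, 0, 0, 0, 0, 0.02, 0, 0, 0, 0, 0, 0, 0, 0]}}

```text
time_s: 20.38
tool_pos: [0.4636, -0.1332, 0.152]
orientation: [0.831, 0.556, -0.001, -0.001]
contact_force: [-0.5, -0.4, 0.9]
finger_gap: 0.0001
```

```bash
python3 -c "
from h import *
where()
c=cam('wrist'); q=R.from_euler('z',YAW).as_matrix(); im=save('wrist','w8.png')
P=lambda p:np.array(proj('wrist',q@(np.array(p)/1000)+np.r_[O,0],c))
h=P((0,0,50)); u0,v0=(h-[100,60]).astype(int); u0=max(0,min(u0,512-160)); v0=max(0,v0)
cv2.imwrite('pics/w8c.png',cv2.resize(im[v0:v0+120,u0:u0+160,::-1],None,fx=5,fy=5,interpolation=cv2.INTER_CUBIC))
k=lambda p:((P(p)-[u0,v0])*5).round(0)
print('hub',k((0,0,46)),'colend home',k((22,-52,25)),'stopface',k((22,69,25)))
for d in (9,24.3,41):
  a=np.radians(d); print(d,k((30*np.cos(a),30*np.sin(a),60)),k((-30*np.cos(a),-30*np.sin(a),60)))
"
```

```text
t 20.375 clamp [  22.7 -126.2  152. ] jaw deg 90.01 zaxis [-0.0026  0.0015 -1.    ] F [-0.3 -0.6  0.9] gap 0.0001
hub [491. 299.] colend home [125. 397.] stopface [811. 397.]
9 [536. 500.] [534. 120.]
24.3 [587. 487.] [479. 136.]
41 [640. 458.] [424. 168.]
```

View pics/w8c.png

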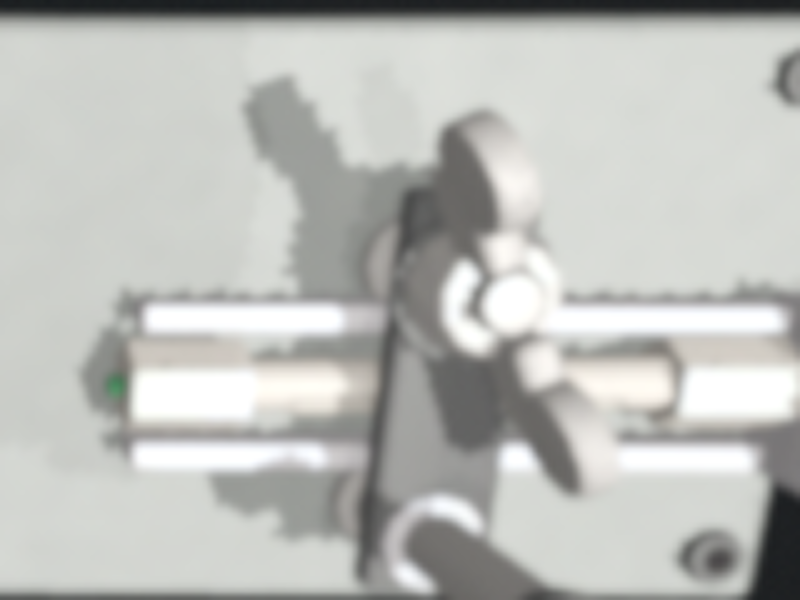

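The wing tips at about (480,120) and (590,488) match the tight-angle prediction (479,136) and (587,487). The column end at (130,395) is at its home position (125,397). Hand in.

```bash
python3 -c "
from h import *
print(order.close_job())"
```

```text
the job is handed in; nothing more can be done
None
```

The column is home against the end stop and the wing nut is tightened to its stop. I handed the job in at about 20 s of the 64 s allowed, with the fingers well clear of the clamp.

- **Column:** I pushed the end with the shut fingers until the force jumped to about 14 N at the stop. In the last picture the end face is within about 1 mm of its home position.
- **Wing nut:** Three clockwise strokes turned it about 1⅓ turns. The last stroke ended on the springy stop at about 16 N. In the last picture the wings lie at about 24°, which matches the expected 24.3° for tight.
- **Other things:** The jar, beaker and screwdriver were never approached. Forces at the tool read close to zero at the end.

**Checks that failed or disagreed:**
- The first estimate of the clamp's position was about 2.4 mm off along the channel. I corrected it from where the finger stopped when the column came home.
- One check picture from the top camera was blocked by the arm, so I used the wrist camera for the final check.
- The nut's whole turns come from counting strokes; the pictures alone repeat every half turn.

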